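# Take the tube rack out of the block heater

## Robot

A 6-joint arm with a two-finger parallel gripper is mounted at the origin on the work surface. World frame = base frame: x ahead of the robot, y to its left, z up, the work surface at z = 0. Lengths are in m, angles in degrees, forces in N, time in s.
With the tool pointing down it reaches from about 0.25 to 0.725 m from the base axis. Payload 9.7 kg.
Tool frame: the origin (TCP) lies on the centre line of the jaws, within the pads' length; the fingertips stand bot.tip_extent ahead of it and the grasp point (between the pads) lies 2 mm behind it (bot.tip_extent is the distance from the TCP to the fingertips, in m); z points along the fingers, y is the line along which they close (so a half turn about z gives the same grasp; the last joint's range is limited). The gripper opens to 85 mm and grips with 20 to 120 N. Pads are 22 mm wide; open, the fingers measure 114 mm over their backs; the gripper's body (76 mm by 85 mm) begins 54 mm behind the grasp point. The pads swing forward as they close: fully open they stand 13 mm farther back than shut.
Start: joints at [-67.036, 4.979, 10.078, 95.1, 0, 90], TCP at [0.215, -0.506, 0.248] pointing down, gripper open.
Joint ranges: [-179.16, 179.16], [-48.56, 103.87], [-65.8, 70.77], [-126.05, 130.52], [-82.76, 87.17], [-180, 180]. Speed limits (degrees/s): [127.2, 127.2, 147.25, 180, 180, 180].

## Interface

Orientations are given as a 3x3 rotation matrix whose columns are the frame's x, y, z axes.
In Python, from workcell import bot gives the robot as it stands.
- The arm moves only by the tool step_arm, never from a script. Its argument "increments" is a list of rows, each a list of 7 numbers: the opening, from 0 (shut) to 1 (fully open), then the shift along the tool's x, y, z in m, then the turn, a rotation vector about the tool's x, y, z in rad. In form: [[hand, x, y, z, ax, ay, az], ...]. A call has 1 to 12 rows; each row shifts and turns the commanded pose from where the row before left it, along the tool's axes as they then stand; what a row does not reach is not made up. A row lasts 1/10 s, in which the tool goes at most 50 mm and 8.59 degrees, less where a joint would pass 70% of its speed; a pose out of reach is approached as far as the arm can. A call is refused whole if a number of a shift passes 0.05 or a number of a turn 0.15, either way. A call with a gripper value outside its range is refused whole. The fingers move at their own pace and stop on an object; "grip_force" is the grip in N (left out, the last holds). Time passes only in rows, so rows that do not move let the fingers close. It gives the time, the measured TCP pose, the force, the opening and the grip force at its end, in the units of the state.
- bot.get_obs(): the state, without advancing time (a new reading comes with each control period).
- bot.get_image(name): name is "side" or "top"; returns a dict with "img" (420x560x3 uint8, blue, green, red), "fx", "fy", "cx", "cy" (pixels), "origin" and "rotation" of the camera in the world. Camera axes: x right, y down, z forward; pixel columns grow to the right and rows downward; lengths in m; the calibration is good to about 2 mm. A picture is of the moment at which its call begins. There is no depth.
- bot.close_job(): hands the job in; it is judged then, once.
Trained networks look in the newest picture that a camera, given by its name, has taken for a name from the list of things; names that differ only in an ending like _2 or _b are one class to them, and where a whole thing is asked for, a point or a joint stands for the part that bears it (a point fixed in the world has none). Each returns a list of dicts, best first, with "score" (0 to 1); they miss things now and then, are a little off and sometimes report something else, mostly with a low value. They report only what shows in the picture. A call takes as long as a camera call. They do not tell look-alikes from the thing itself.
- bot.search_frame(target, camera): "xy" ([column, row] in pixels, amid what is visible of it).
- bot.trace(target, camera): "region" (420x560 bool, what is visible of it) and "xy" ([column, row] in pixels, amid what is visible of it).
- bot.tip_of(target, camera): "xy" ([column, row] in pixels: a listed point, or the origin of a listed thing).
The state is a dict: "time": time; "joint_positions": joint angles; "qd": joint speeds; "joint_torque": joint torques, N m; "eef_pos": TCP position; "tcp_rot": TCP orientation; "force": force on the tool from outside, world axes, zero at the start; "wrist_torque": the same for the moment, N m; "opening": finger opening in m; "grip_force": force on a finger pad.
Only numpy, scipy, OpenCV 4.12 (cv2) and the standard library are available. Lean on these libraries where they do the work, as an engineer would, in place of code of your own. Each camera call takes 0.05 s, during which the arm holds its last target. There are 200 camera calls.

## Task

The incubation is over: turn the block heater's dial anticlockwise until its pointer stands at the standby mark (the one long tick with a dot at its end) and let go of the dial. Then lift the tube rack by its handle straight up out of the well until its underside is at least 3 cm above the heater's top, and finish while still holding it there in the gripper, above the well, level and still. Leave the bottle, the pipette tip box and the small tube stand where they are.

Things in the scene. Friction and masses are not known exactly. Their poses are not given: they have to be found in the camera images.
- heater: White block heater, fixed, 200 mm along its x, 300 mm along its y, 75 mm high. Origin at the centre of its underside, z up. On its top: the dial at x -20, y -85 mm, and an open rectangular well (92 mm along x, 142 mm along y) centred at x 20, y 60 mm; the well's floor is 20 mm above the bench.
- dial (a joint): Dial angle, rad, growing clockwise seen from above; range 0 to 4.71, ticks every 0.524. The standby mark (fourth tick from 0) is at 1.571. Starts at 2.3 to 3.3: turn it anticlockwise. Friction about 0.03 N m; stays where it is left. The pointer end points, in the heater's frame, along the angle 2.356 minus this value, anticlockwise from the heater's x.
- dial_grip (a point): Point on the dial's vertical axis, 31 mm above the heater's top, where to grip. The dial is a black disc (46 mm across, 9 mm high) bearing an upright finger bar 42 mm long, 12 mm thick, from 9 to 39 mm above the heater's top, centred on the axis and free on both sides. Grip the bar across its thickness. Axes turn with the dial.
- dial_pointer (a point): Pointer end of the dial's finger bar, at its top edge, 21 mm from the dial's axis, marked by a white line; the bar's other end is plain.
- standby_mark (a point): Middle of the standby mark on the heater's top: the only long (18 mm), thick tick of the scale, with a dot at its outer end, 41 mm from the dial's axis.
- well (a point): Centre of the well's mouth, level with the heater's top (75 mm above the bench). Axes as the heater's.
- rack: White plastic rack with seven short blue-capped tubes fixed in it (one place empty), standing loose in the well with about 4 mm play per side. 84 mm along its x, 134 mm along its y, 0.25 to 0.5 kg. Origin at the centre of its underside, z up; axes parallel to the heater's within 1 degree. The caps' tops are 79 mm above its underside.
- rack_handle (a point): Middle of the rack's carrying handle, 115 mm above the rack's underside (135 mm above the bench in the well): a straight level aluminium bar of 12 x 12 mm section along the rack's y, 116 mm clear between two end posts. 30 mm are free between bar and caps. Grip it at the middle, across the rack's x, with about 30 N.
- bottle: Bystander: white round plastic bottle, 68 mm across, 150 mm high, origin at the centre of its underside.
- tipbox: Bystander: clear box of yellow pipette tips, 85 x 120 x 61 mm, origin at the centre of its underside.
- tubestand: Bystander: small white stand, 70 x 70 mm, with four blue-capped tubes, 78 mm high, without a handle; origin at the centre of its underside.
Not all that is in view belongs to the job. Leave any pink look-alike of the rack alone.

How it is judged (in metres and radians):
On the way, in this order (a step that is already met when the one before it is completed fails the run):
1. the dial stands at the standby mark and is let go, the rack still in the well (value of joint dial between 1.451 and 1.691 rad and contact force between the fingers and dial below 0.1 N and height (world z) of rack below 0.04 m), for 0.2 s.
2. the rack is lifted clear of the heater and held level (height (world z) of rack above 0.103 m and contact force between the fingers and rack above 1 N and angle between rack's own z axis and vertical below 0.12 rad), for 0.3 s.
At the end, for the whole second after the job is handed in: Dial within 0.12 rad of the standby mark; rack held in the fingers, not touching the heater, underside at least 103 mm above the bench (28 mm above the heater), within 50 mm of the well's centre seen from above, tilted under 0.12 rad, moving under 20 mm/s and 0.1 rad/s (all of step 2 and value of joint dial between 1.451 and 1.691 rad and horizontal distance between rack and well below 0.05 m and linear speed of rack below 0.02 m/s and angular speed of rack below 0.1 rad/s and contact force between rack and heater below 0.05 N); the arm keeps its last pose, push and grip.
It fails at once if the rack is lifted out while the dial is not at the standby mark (height (world z) of rack above 0.05 m and not (value of joint dial between 1.451 and 1.691 rad)).
It fails at once if the rack is tipped by more than 0.3 rad (angle between rack's own z axis and vertical above 0.3 rad).
It fails at once if the bottle is moved by more than 25 mm or tipped (distance of bottle from where it was at the start of the episode above 0.025 m or angle between bottle's own z axis and vertical above 0.3 rad).
It fails at once if the tip box is moved by more than 25 mm or tipped (distance of tipbox from where it was at the start of the episode above 0.025 m or angle between tipbox's own z axis and vertical above 0.3 rad).
It fails at once if the tube stand is moved by more than 25 mm or tipped (distance of tubestand from where it was at the start of the episode above 0.025 m or angle between tubestand's own z axis and vertical above 0.3 rad).
It also fails if it takes over 64 s, if anything falls off the work surface, if the arm or the gripper's body presses on something with over 40 N, if the wrist force passes 120 N, or if a joint passes its speed limit or range.

## Working session

There is one attempt and no reset: what is moved stays moved. The work goes in short steps, Python scripts to look and compute and a tool call to move; the robot and the scene stay as the last step left them, time stands still between calls to the robot, and variables do not carry over. Pictures are saved under pics/ and viewed, at most 10 in all, crops included, and the job is handed in when it is done.

Besides the shell and the picture viewer there is one more tool, called after "Emit:" as name(argument=value, ...) on one line, values as JSON. step_arm: Moves the arm, as the interface text tells. Its arguments: {"type":"object","properties":{"increments":{"type":"array","items":{"type":"array","items":{"type":"number"}}},"grip_force":{"type":"number"}},"required":["increments"]}

```bash
mkdir -p pics; cat > h.py <<'E'
from workcell import bot
import numpy as np, cv2
def ray(c,uv):
    R=np.array(c["rotation"]);d=R@np.array([(uv[0]-c["cx"])/c["fx"],(uv[1]-c["cy"])/c["fy"],1.]);return np.array(c["origin"]),d
def atz(c,uv,z):
    o,d=ray(c,uv);return o+d*(z-o[2])/d[2]
def proj(c,p):
    q=np.array(c["rotation"]).T@(np.array(p)-c["origin"]);return q[:2]/q[2]*[c["fx"],c["fy"]]+[c["cx"],c["cy"]]
E
python3 - <<'E'
from h import *
np.set_printoptions(precision=4,suppress=True)
print(bot.tip_extent, bot.get_obs()["eef_pos"],bot.get_obs()["tcp_rot"])
Z=dict(dial_grip=.106,dial_pointer=.114,standby_mark=.075,well=.075,rack_handle=.135,heater=0,bottle=0,tipbox=0,tubestand=0,rack=.02)
for n in("top","side"):
    c=bot.get_image(n);cv2.imwrite(f"pics/{n}0.png",c["img"]);print(n,c["origin"])
    for t,z in Z.items():
        for r in bot.tip_of(t,n)[:3]: print(t,np.round(r["xy"],1),round(r["score"],2),atz(c,r["xy"],z))
E
```

```text
0.017 [ 0.2145 -0.5062  0.2476] [[ 0.9207  0.3902 -0.0005]
 [ 0.3902 -0.9207  0.0012]
 [ 0.     -0.0013 -1.    ]]
top [0.421  0.0076 1.3385]
dial_grip [290.5 215.7] 0.74 [ 0.6017 -0.0348  0.106 ]
dial_grip [290.  211.7] 0.45 [ 0.6144 -0.0335  0.106 ]
dial_grip [332.  239.6] 0.43 [ 0.524  -0.1622  0.106 ]
dial_pointer [332.7 232.3] 0.64 [ 0.546  -0.1641  0.114 ]
standby_mark [322.3 229.6] 0.82 [ 0.5593 -0.1366  0.075 ]
standby_mark [170.8 219.8] 0.56 [0.6005 0.3468 0.075 ]
well [288.7 215.3] 0.87 [ 0.6077 -0.0301  0.075 ]
well [328.8 238.6] 0.23 [ 0.53   -0.1563  0.075 ]
rack_handle [289.6 211.8] 0.97 [ 0.6096 -0.0313  0.135 ]
rack_handle [215.5 176.5] 0.63 [0.7247 0.1956 0.135 ]
rack_handle [274.2 139.9] 0.56 [0.8396 0.0117 0.135 ]
heater [302.8 230.6] 0.59 [ 0.5654 -0.0789  0.    ]
heater [334.2 234.6] 0.37 [ 0.5497 -0.1849  0.    ]
bottle [173.2 285.8] 0.69 [0.3908 0.3547 0.    ]
tipbox [172.1 220.6] 0.79 [0.6083 0.3625 0.    ]
rack [292.  217.1] 0.71 [ 0.6095 -0.0427  0.02  ]
rack [275.1 150.7] 0.7 [0.8409 0.0097 0.02  ]
rack [225.2 182.9] 0.58 [0.7309 0.1807 0.02  ]
side [0.075  0.8175 0.9457]
dial_grip [329.6 190.5] 0.5 [ 0.5243 -0.1453  0.106 ]
dial_pointer [329.7 177.3] 0.69 [ 0.5485 -0.1911  0.114 ]
standby_mark [315.9 197.1] 0.6 [ 0.5605 -0.1329  0.075 ]
well [285.  209.4] 0.81 [ 0.6082 -0.0398  0.075 ]
rack_handle [284.5 192.6] 0.89 [ 0.6095 -0.0398  0.135 ]
rack_handle [209.4 179.6] 0.88 [0.822 0.021 0.135]
rack_handle [194.2 230.9] 0.84 [0.7215 0.2072 0.135 ]
heater [301.  222.4] 0.63 [ 0.5828 -0.0882  0.    ]
bottle [276.  368.2] 0.62 [0.3904 0.351  0.    ]
bottle [284.3 209.4] 0.62 [ 0.6559 -0.1125  0.    ]
tipbox [195.9 324.6] 0.63 [ 0.6144  0.3551 -0.    ]
tubestand [355.7 166.8] 0.55 [ 0.5655 -0.4281 -0.    ]
rack [286.9 223.1] 0.81 [ 0.6053 -0.0452  0.02  ]
rack [210.3 209.4] 0.66 [0.8328 0.0228 0.02  ]
rack [200.4 257.4] 0.64 [0.7318 0.1919 0.02  ]
```

View pics/top0.png

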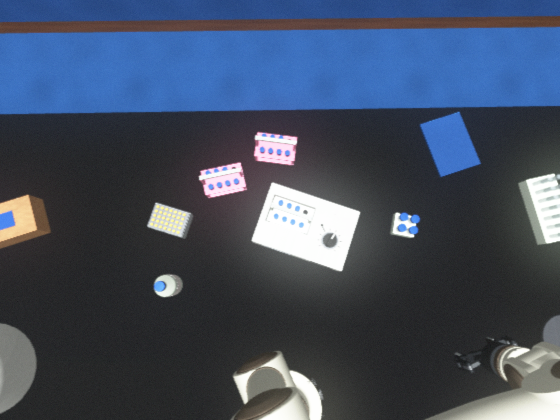

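View pics/side0.png

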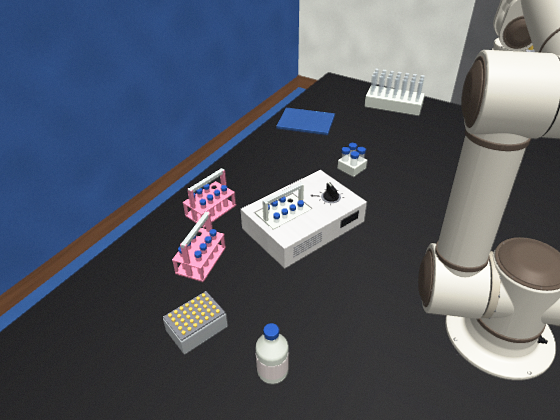

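The top view shows the heater at corners (271,183), (360,210), (342,271), (252,243), with the dial near (330,240) and the rack near (290,212). The two pink look-alikes are at (222,180) and (275,148). Next I enlarge the heater area.

```bash
python3 - <<'E'
from h import *
a=cv2.imread("pics/top0.png")[170:280,245:365];b=cv2.imread("pics/side0.png")[165:265,235:375]
cv2.imwrite("pics/a.png",cv2.resize((a*.6).astype('uint8'),None,fx=5,fy=5,interpolation=2))
cv2.imwrite("pics/b.png",cv2.resize((b*1.).astype('uint8'),None,fx=5,fy=5,interpolation=2))
E
```

```text
(no output)
```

View pics/a.png

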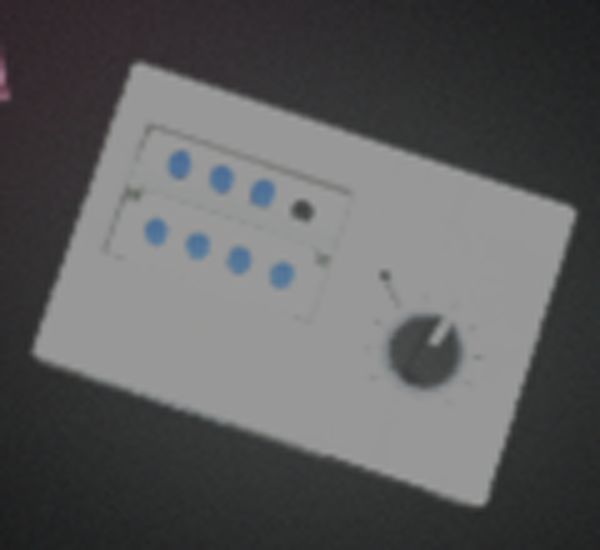

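View pics/b.png

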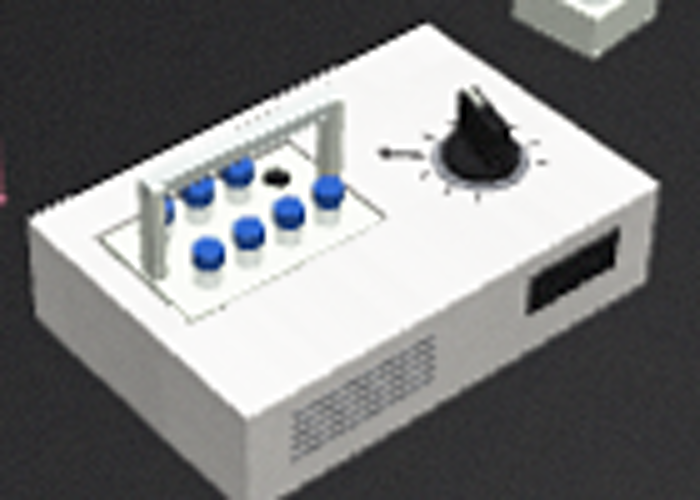

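Corners, dial disc (crop a (425,351)) and the white pointer line (end about (447,318)) are clear. The standby dot is at crop a (384,274). I fit the heater pose to these.

```bash
python3 - <<'E'
from h import *
from scipy.optimize import least_squares
np.set_printoptions(precision=4,suppress=True)
T=bot.get_image("top");S=bot.get_image("side")
ft=lambda p:np.array([245,170])+(np.array(p)+.5)/5-.5
fs=lambda p:np.array([235,165])+(np.array(p)+.5)/5-.5
C=[(.1,.15),(.1,-.15),(-.1,-.15),(-.1,.15)]
m=[(T,ft(p),(*c,.075)) for p,c in zip([(137,62),(577,208),(487,507),(35,353)],C)]
m+=[(S,fs(p),(*c,.075)) for p,c in zip([(30,218),(428,22),(660,185),(248,417)],C)]
a=np.radians(135-90.01);d=np.array([np.cos(a),np.sin(a)])
m+=[(T,ft((384,274)),(-.02+.049*d[0],-.085+.049*d[1],.075))]
def W(x,p):
    c,s=np.cos(x[2]),np.sin(x[2]);return np.array([x[0]+c*p[0]-s*p[1],x[1]+s*p[0]+c*p[1],p[2]])
for sel in (m,m[:4]+m[8:],m[4:8]):
    f=lambda x:np.concatenate([proj(c,W(x,p))-uv for c,uv,p in sel])
    r=least_squares(f,[.57,-.09,-.3],loss='soft_l1');x=r.x
    print(x[:2],np.degrees(x[2]),f(x).reshape(-1,2).round(1).tolist())
    print(" dial",W(x,(-.02,-.085,.106)),"well",W(x,(.02,.06,.075)))
f=lambda x:np.concatenate([proj(c,W(x,p))-uv for c,uv,p in m]);x=least_squares(f,[.57,-.09,-.3]).x
D=W(x,(-.02,-.085,.106));H=W(x,(.02,.06,.135))
print("handle",H,proj(T,H),proj(S,H))
pt=atz(T,ft((447,318)),.114);v=pt-D;print("pointer",pt,np.linalg.norm(v[:2]),"val top",2.356-(np.arctan2(v[1],v[0])-x[2]))
ps=atz(S,fs((478,92)),.114);v=ps-D;print("pointer side",ps,np.linalg.norm(v[:2]),2.356-(np.arctan2(v[1],v[0])-x[2]))
# pointer direction by projection table, both views
for q in np.arange(2.3,3.31,.1):
    w=2.356-q;p=W(x,(-.02+.021*np.cos(w),-.085+.021*np.sin(w),.114))
    print(round(q,1),((proj(T,p)-[245,170]+.5)*5-.5).round(0),((proj(S,p)-[235,165]+.5)*5-.5).round(0),np.degrees(w+x[2]).round(1))
E
```

```text
[ 0.5732 -0.0852] -19.90773196617129 [[-0.0, -0.0], [-0.1, 0.1], [-0.6, -0.4], [-0.0, -0.1], [-0.2, 0.1], [-0.2, 0.1], [-0.1, -0.4], [0.1, -0.1], [1.1, 1.9]]
 dial [ 0.5254 -0.1583  0.106 ] well [ 0.6124 -0.0356  0.075 ]
[ 0.5736 -0.0852] -19.728599977575772 [[-0.2, -0.1], [-0.1, -0.2], [-0.5, -0.7], [0.0, -0.1], [1.1, 1.7]]
 dial [ 0.5261 -0.1585  0.106 ] well [ 0.6127 -0.0355  0.075 ]
[ 0.5727 -0.085 ] -20.095576885877247 [[-0.1, 0.0], [0.1, 0.2], [0.1, -0.2], [-0.0, -0.1]]
 dial [ 0.5247 -0.158   0.106 ] well [ 0.6121 -0.0355  0.075 ]
handle [ 0.6127 -0.0355  0.135 ] [290.9381 210.7696] [282.6875 193.0579]
pointer [ 0.5431 -0.168   0.114 ] 0.019836505720468932 val top 2.5228980744429315
pointer side [ 0.5346 -0.1677  0.114 ] 0.012889245398861219 2.827161047968743
2.3 [441. 314.] [458.  89.] -16.7
2.4 [444. 315.] [460.  87.] -22.4
2.5 [447. 316.] [463.  86.] -28.1
2.6 [450. 318.] [467.  85.] -33.8
2.7 [453. 320.] [470.  84.] -39.6
2.8 [456. 322.] [473.  84.] -45.3
2.9 [458. 324.] [477.  83.] -51.0
3.0 [460. 327.] [480.  83.] -56.8
3.1 [462. 330.] [484.  83.] -62.5
3.2 [463. 333.] [488.  83.] -68.2
3.3 [465. 336.] [491.  84.] -74.0
```

Emit:
step_arm(increments=[[0.6,0.0384,-0.0181,0,0,0,0],[0.6,0.0384,-0.0181,0,0,0,0],[0.6,0.0384,-0.0181,0,0,0,0],[0.6,0.0384,-0.0181,0,0,0,0],[0.6,0.0384,-0.0181,0,0,0,0],[0.6,0.0384,-0.0181,0,0,0,0],[0.6,0.0384,-0.0181,0,0,0,0],[0.6,0.0384,-0.0181,0,0,0,0],[0.6,0.0384,-0.0181,0,0,0,0],[0.6,0.0384,-0.0181,0,0,0,0],[0.6,0.0384,-0.0181,0,0,0,0],[0.6,0,0,0,0,0,0.1]])

```text
time: 2.4
eef_pos: [0.5282, -0.1549, 0.2475]
tcp_rot: [[0.954, 0.3, -0.0], [0.3, -0.954, 0.001], [0.0, -0.001, -1.0]]
force: [-0.7, -0.6, -1.4]
opening: 0.0515
grip_force: 0.0
```

```bash
cat > st.py <<'E'
from h import *
np.set_printoptions(precision=4,suppress=True)
o=bot.get_obs();R=np.array(o["tcp_rot"]);p=np.array(o["eef_pos"])
print(o["time"],p,"yaw",np.degrees(np.arctan2(R[1,0],R[0,0])),"j",o["joint_positions"],"tilt",R[:,2],"F",o["force"],o["wrist_torque"],o["opening"],o["grip_force"])
for n,t in(("dial",[.5254,-.1583,.106]),("handle",[.6127,-.0355,.135])): print(n,R.T@(np.array(t)-p))
E
python3 st.py
```

```text
2.4 [ 0.5282 -0.1549  0.2475] yaw 17.44130577924095 j [-16.3657   5.0479  10.0647  95.0418   0.054  146.193 ] tilt [-0.0002  0.001  -1.    ] F [-0.6615 -0.5535 -1.3672] [-0.055   0.0394 -0.0152] 0.0515125193548277 0.0
dial [-0.0037  0.0026  0.1415]
handle [ 0.1164 -0.0884  0.1126]
```

Emit:
step_arm(increments=[[0.6,0,0,0,0,0,-0.148],[0.6,0,0,0,0,0,-0.148],[0.6,0,0,0,0,0,-0.148],[0.6,0,0,0,0,0,-0.148],[0.6,0,0,0,0,0,-0.148],[0.6,0,0,0,0,0,-0.148],[0.6,0,0,0,0,0,-0.148],[0.6,0,0,0,0,0,-0.148],[0.6,0,0,0,0,0,-0.148],[0.6,0,0,0,0,0,-0.148],[0.6,0,0,0,0,0,-0.148],[0.6,0,0,0,0,0,-0.148]])

```text
time: 3.6
eef_pos: [0.5258, -0.1583, 0.2483]
tcp_rot: [[-0.49, 0.872, 0.0], [0.872, 0.49, 0.0], [0.0, 0.0, -1.0]]
force: [0.5, 0.4, 0.4]
opening: 0.0515
grip_force: 0.0
```

Emit:
step_arm(increments=[[0.6,0,0,0,0,0,-0.148],[0.6,0,0,0,0,0,-0.148],[0.6,0,0,0,0,0,-0.148],[0.6,0,0,0,0,0,-0.148],[0.6,0,0,0,0,0,0],[0.6,0,0,0,0,0,0]])

```text
time: 4.2
eef_pos: [0.5258, -0.1583, 0.2483]
tcp_rot: [[-0.888, 0.459, 0.0], [0.459, 0.888, -0.0], [-0.0, -0.0, -1.0]]
force: [-0.4, -0.2, 1.3]
opening: 0.0512
grip_force: 0.0
```

```bash
python3 st.py
```

```text
4.2 [ 0.5258 -0.1583  0.2483] yaw 152.6562007414281 j [-16.7527   4.8606   9.9525  95.0903  -0.001   10.5911] tilt [ 0. -0. -1.] F [-0.3559 -0.2031  1.2653] [ 0.025  -0.0163  0.0034] 0.05120785203958456 0.0
dial [ 0.0004 -0.0002  0.1423]
handle [-0.0207  0.149   0.1133]
```

Emit:
step_arm(increments=[[0.6,0,0,0.03,0,0,0],[0.6,0,0,0.03,0,0,0],[0.6,0,0,0.03,0,0,0],[0.6,0,0,0.02,0,0,0],[0.6,0,0,0.02,0,0,0],[0.6,0,0,0.01,0,0,0],[0.6,0,0,0.002,0,0,0],[0.6,0,0,0,0,0,0]])

```text
time: 5.0
eef_pos: [0.526, -0.1583, 0.1068]
tcp_rot: [[-0.89, 0.456, 0.0], [0.456, 0.89, -0.0], [-0.0, 0.0, -1.0]]
force: [-0.4, -0.1, -0.2]
opening: 0.0513
grip_force: 0.0
```

```bash
python3 - <<'E'
from h import *
a=bot.get_image("top")["img"][200:275,295:365];b=bot.get_image("side")["img"][140:215,290:360]
f=lambda a,k:cv2.resize((a*k).astype('uint8'),None,fx=5.6,fy=5.6,interpolation=2)
cv2.imwrite("pics/c.png",np.hstack([f(a,.7),f(b,1)]))
E
python3 st.py
```

```text
5.1 [ 0.5264 -0.1584  0.1074] yaw 152.8722074829704 j [-16.7527   4.4181  -6.0883  79.4043   0.0025  10.3751] tilt [ 0.0015 -0.0004 -1.    ] F [ 0.6533  1.4306 -0.9845] [-0.0168  0.0318  0.0007] 0.051289942906178845 0.0
dial [ 0.0009 -0.0003  0.0014]
handle [-0.0208  0.1488 -0.0275]
```

View pics/c.png

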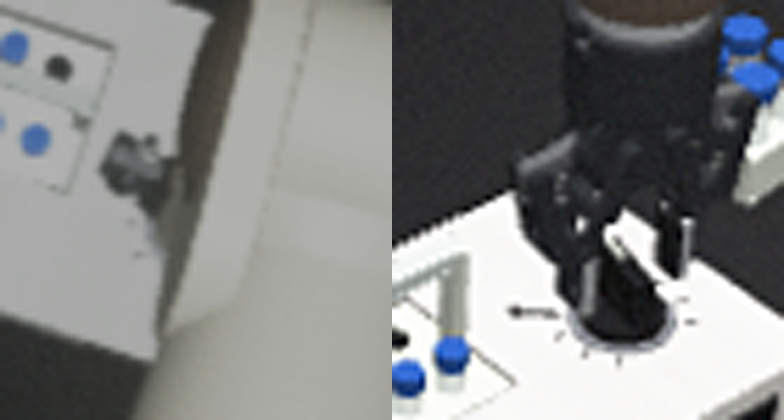

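The side crop shows the fingers on either side of the finger bar, near (630,270). I close now.

Emit:
step_arm(increments=[[0.3,0,0,0,0,0,0],[0.2,0,0,0,0,0,0],[0,0,0,0,0,0,0],[0,0,0,0,0,0,0],[0,0,0,0,0,0,0],[0,0,0,0,0,0,0],[0,0,0,0,0,0,0]], grip_force=30)

```text
time: 5.8
eef_pos: [0.5262, -0.1575, 0.1069]
tcp_rot: [[-0.891, 0.455, 0.001], [0.455, 0.891, 0.002], [-0.0, 0.002, -1.0]]
force: [0.3, 5.2, 3.4]
opening: 0.011
grip_force: 33.8
```

```bash
python3 st.py
```

```text
5.8 [ 0.5262 -0.1575  0.1069] yaw 152.94311552785015 j [-16.7118   4.4179  -6.1486  79.3987   0.1039  10.3451] tilt [ 0.0011  0.0016 -1.    ] F [0.3045 5.1652 3.4196] [ 0.9732 -0.0754 -0.0501] 0.01103974504759846 33.75552535057068
dial [ 0.0003 -0.0011  0.0009]
handle [-0.0216  0.148  -0.0278]
```

Emit:
step_arm(increments=[[0,0,0,0,0,0,-0.0911],[0,0,0,0,0,0,-0.0911],[0,0,0,0,0,0,-0.0911],[0,0,0,0,0,0,-0.0911],[0,0,0,0,0,0,-0.0911],[0,0,0,0,0,0,-0.0911],[0,0,0,0,0,0,-0.0911],[0,0,0,0,0,0,-0.0911],[0,0,0,0,0,0,-0.0911],[0,0,0,0,0,0,-0.0911],[0,0,0,0,0,0,0],[0,0,0,0,0,0,0]])

```text
time: 7.0
eef_pos: [0.5263, -0.1568, 0.1069]
tcp_rot: [[-0.905, -0.426, 0.001], [-0.426, 0.905, 0.003], [-0.002, 0.002, -1.0]]
force: [-0.1, 8.9, 2.8]
opening: 0.0115
grip_force: 33.7
```

```bash
python3 st.py
```

```text
7.0 [ 0.5263 -0.1568  0.1069] yaw -154.81618677120338 j [-16.6823   4.4125  -6.1515  79.4111   0.1807 -41.8663] tilt [ 0.0013  0.0029 -1.    ] F [-0.0825  8.934   2.7949] [ 1.8077 -0.1745 -0.0351] 0.011475729014506114 33.7345826625824
dial [ 0.0014 -0.001   0.0009]
handle [-0.1299  0.0731 -0.0276]
```

Now at yaw 205.2. I open fully, rise straight up, and look at the dial.

Emit:
step_arm(increments=[[0.5,0,0,0,0,0,0],[0.5,0,0,0,0,0,0],[0.5,0,0,0,0,0,0],[0.5,0,0,0,0,0,0],[0.5,0,0,-0.02,0,0,0],[0.5,0,0,-0.04,0,0,0],[0.5,0,0,-0.045,0,0,0],[0.5,0,0,-0.045,0,0,0]])

```text
time: 7.8
eef_pos: [0.5254, -0.1583, 0.2578]
tcp_rot: [[-0.906, -0.424, -0.0], [-0.424, 0.906, -0.0], [0.0, 0.0, -1.0]]
force: [1.6, -0.2, 0.0]
opening: 0.0429
grip_force: 0.0
```

Emit:
step_arm(increments=[[0.7,-0.028,0.015,0,0,0,-0.1],[0.7,-0.028,0.015,0,0,0,-0.1],[0.7,-0.028,0.015,0,0,0,-0.1],[0.7,-0.028,0.015,0,0,0,-0.1],[0.7,-0.028,0.015,0,0,0,-0.1],[0.7,0,0,0,0,0,-0.1],[0.7,0,0,0,0,0,-0.1],[0.7,0,0,0,0,0,-0.085],[0.7,0,0,0,0,0,0],[0.7,0,0,0,0,0,0]])

```text
time: 8.8
eef_pos: [0.5929, -0.0162, 0.2562]
tcp_rot: [[-0.343, -0.939, -0.0], [-0.939, 0.343, -0.0], [0.0, 0.0, -1.0]]
force: [-0.1, -0.3, -0.0]
opening: 0.06
grip_force: 0.0
```

```bash
python3 - <<'E'
from h import *
S=bot.get_image("side");b=S["img"][140:215,225:345];a=bot.get_image("top")["img"][200:275,285:365]
f=lambda a,k:cv2.resize((a*k).astype('uint8'),None,fx=4,fy=4,interpolation=2)
cv2.imwrite("pics/d.png",np.hstack([f(a,.7),f(b,.9)]))
E
python3 st.py
```

```text
8.9 [ 0.5929 -0.0162  0.2563] yaw -110.03932189415309 j [ -1.5665  11.2717  17.9954  96.7245  -0.0017 -71.5272] tilt [-0. -0. -1.] F [-0.844  -0.6147  0.2893] [-0.0204  0.0012  0.0109] 0.05934657837360571 0.0
dial [0.1566 0.0147 0.1503]
handle [ 0.0113 -0.0252  0.1213]
```

View pics/d.png

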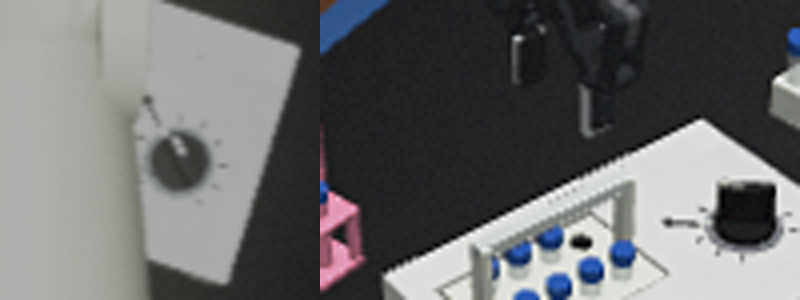

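The left crop shows the pointer line (177,145) aimed at the standby mark (line from (157,120) to dot (147,99)). I check it numerically, and check the handle position before descending.

```bash
python3 - <<'E'
from h import *
np.set_printoptions(precision=4,suppress=True)
T=bot.get_image("top");S=bot.get_image("side")
x=(.5732,-.0852,np.radians(-19.91))
def W(p):
    c,s=np.cos(x[2]),np.sin(x[2]);return np.array([x[0]+c*p[0]-s*p[1],x[1]+s*p[0]+c*p[1],p[2]])
# brightness along radial line (12..20 mm) on bar top for each q: peaks where white line is
g=cv2.cvtColor(T["img"],6).astype(np.float32)
for q in np.arange(1.2,2.0,.08):
    w=2.356-q;P=np.array([proj(T,W((-.02+r*np.cos(w),-.085+r*np.sin(w),.114))) for r in np.linspace(.006,.018,9)],np.float32)
    print(round(q,2),cv2.remap(g,P[:,0].reshape(1,-1),P[:,1].reshape(1,-1),1).mean().round(1),end=" | ")
for n,c in(("top",T),("side",S)):
    for t in("dial_pointer","standby_mark","rack_handle"):
        for r in bot.tip_of(t,n)[:1]: print(n,t,r["score"],atz(c,r["xy"],dict(dial_pointer=.114,standby_mark=.075,rack_handle=.135)[t]))
print("pred",W((-.02+.0148,-.085+.0148,.114)),W((-.02+.029,-.085+.029,.075)))
# handle bar: end-post mid in side crop b -> z .141 top line ends
fs=lambda p:np.array([235,165])+(np.array(p)+.5)/5-.5
print(atz(S,fs((150,187)),.141),atz(S,fs((333,106)),.141), W((.02,.12,.141)),W((.02,0,.141)))
E
```

```text
1.2 152.4 | 1.28 172.1 | 1.36 190.6 | 1.44 202.1 | 1.52 202.9 | 1.6 195.8 | 1.68 179.3 | 1.76 159.4 | 1.84 140.3 | 1.92 126.7 | top dial_pointer 0.62 [ 0.542  -0.1441  0.114 ]
top rack_handle 0.82 [0.73   0.1913 0.135 ]
side dial_pointer 0.49 [ 0.555  -0.1476  0.114 ]
side standby_mark 0.75 [ 0.5525 -0.1303  0.075 ]
side rack_handle 0.93 [0.7125 0.2064 0.135 ]
pred [ 0.5444 -0.1494  0.114 ] [ 0.5626 -0.1409  0.075 ]
[0.6296 0.0278 0.141 ] [ 0.582  -0.0829  0.141 ] [0.6329 0.0208 0.141 ] [ 0.592 -0.092  0.141]
```

```bash
python3 - <<'E'
from h import *
np.set_printoptions(precision=4,suppress=True)
T=bot.get_image("top")
ft=lambda p:np.array([245,170])+(np.array(p)+.5)/5-.5
A=atz(T,ft((135,193)),.135);B=atz(T,ft((322,260)),.135);print("handle ends",A,B,(A+B)/2,np.linalg.norm(A-B),np.degrees(np.arctan2(*(A-B)[1::-1])))
x=(.5732,-.0852,np.radians(-19.91))
c,s=np.cos(x[2]),np.sin(x[2])
W=lambda p:np.array([x[0]+c*p[0]-s*p[1],x[1]+s*p[0]+c*p[1],p[2]])
for nm,im in(("t0",cv2.imread("pics/top0.png")),("now",T["img"])):
    g=cv2.cvtColor(im,6).astype(np.float32)
    def smp(pts): P=np.array([proj(T,W(p)) for p in pts],np.float32);return cv2.remap(g,P[:,:1],P[:,1:],1).mean()
    best=[]
    # disc rim contrast -> offset of dial centre (heater frame)
    th=np.linspace(0,6.28,48)
    for dx in np.arange(-.005,.0051,.001):
        for dy in np.arange(-.005,.0051,.001):
            cc=lambda r,z:[(-.02+dx+r*np.cos(t),-.085+dy+r*np.sin(t),z) for t in th]
            best.append((smp(cc(.0265,.08))-smp(cc(.0195,.084)),dx,dy))
    best.sort(reverse=True);d=np.mean(best[:5],0);print(nm,"offset",d)
    r=[]
    for q in np.arange(1,3.4,.04):
        w=2.356-q;r.append((smp([(-.02+d[1]+k*np.cos(w),-.085+d[2]+k*np.sin(w),.114) for k in np.linspace(.007,.018,9)]),q))
    r=[(v,q) for v,q in r if v>max(r)[0]*.9];print(np.average([q for v,q in r],weights=[v for v,q in r]),[round(q,2) for v,q in r])
E
```

```text
handle ends [0.6218 0.0236 0.135 ] [ 0.5781 -0.0899  0.135 ] [ 0.6    -0.0332  0.135 ] 0.12165375323318843 68.94464771425194
t0 offset [95.6064 -0.0004  0.0008]
2.5992436237212604 [np.float64(2.44), np.float64(2.48), np.float64(2.52), np.float64(2.56), np.float64(2.6), np.float64(2.64), np.float64(2.68), np.float64(2.72), np.float64(2.76)]
now offset [95.7617 -0.0004  0.0008]
1.5596526226952592 [np.float64(1.4), np.float64(1.44), np.float64(1.48), np.float64(1.52), np.float64(1.56), np.float64(1.6), np.float64(1.64), np.float64(1.68), np.float64(1.72)]
```

Emit:
step_arm(increments=[[0.8,0.0122,-0.0215,0,0,0,0],[0.8,0,0,0.03,0,0,0],[0.8,0,0,0.03,0,0,0],[0.8,0,0,0.03,0,0,0],[0.8,0,0,0.02,0,0,0],[0.8,0,0,0.009,0,0,0],[0.8,0,0,0,0,0,0]])

```text
time: 10.05
eef_pos: [0.6085, -0.0348, 0.1363]
tcp_rot: [[-0.341, -0.94, -0.002], [-0.94, 0.341, 0.0], [0.001, 0.002, -1.0]]
force: [0.1, -0.3, 0.2]
opening: 0.0685
grip_force: 0.0
```

```bash
python3 - <<'E'
from h import *
b=bot.get_image("side")["img"][130:230,235:340]
cv2.imwrite("pics/e.png",cv2.resize(b,None,fx=5,fy=5,interpolation=2))
E
python3 st.py
```

```text
10.1 [ 0.609  -0.0348  0.1377] yaw -109.91727742133246 j [ -3.2753  12.4162   6.1995  83.7845   0.0002 -73.358 ] tilt [-0.  0. -1.] F [-0.3259  0.7326  0.6577] [-0.001   0.0459  0.0213] 0.06835639071152433 0.0
dial [0.1445 0.0365 0.0317]
handle [-0.0007 -0.0037  0.0027]
```

View pics/e.png

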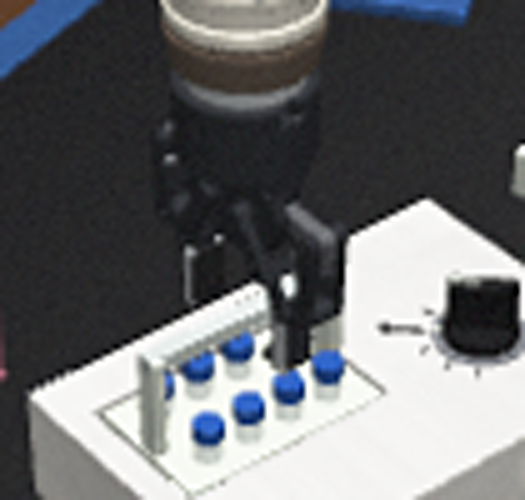

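The fingers, at about (205,270) and (295,340), straddle the handle bar. I close on it.

Emit:
step_arm(increments=[[0.4,0,0,0,0,0,0],[0.3,0,0,0,0,0,0],[0.15,0,0,0,0,0,0],[0,0,0,0,0,0,0],[0,0,0,0,0,0,0],[0,0,0,0,0,0,0],[0,0,0,0,0,0,0],[0,0,0,0,0,0,0],[0,0,0,0,0,0,0]], grip_force=32)

```text
time: 11.0
eef_pos: [0.6093, -0.0349, 0.1377]
tcp_rot: [[-0.341, -0.94, 0.001], [-0.94, 0.341, -0.0], [-0.0, -0.001, -1.0]]
force: [2.6, -1.1, 3.4]
opening: 0.011
grip_force: 34.3
```

```bash
python3 st.py
```

```text
11.0 [ 0.6093 -0.0349  0.1377] yaw -109.9183477795844 j [ -3.2801  12.4024   6.1835  83.7277  -0.0069 -73.3617] tilt [ 0.0009 -0.0002 -1.    ] F [ 2.6052 -1.0601  3.3757] [-0.2127 -0.4534 -0.001 ] 0.011020266936008695 34.250648617744446
dial [0.1445 0.0369 0.0316]
handle [-0.0007 -0.0034  0.0027]
```

Emit:
step_arm(increments=[[0,0,0,-0.004,0,0,0],[0,0,0,-0.005,0,0,0],[0,0,0,-0.005,0,0,0],[0,0,0,-0.005,0,0,0],[0,0,0,0,0,0,0]])

```text
time: 11.5
eef_pos: [0.6092, -0.0348, 0.1571]
tcp_rot: [[-0.341, -0.94, 0.001], [-0.94, 0.341, 0.0], [-0.0, -0.001, -1.0]]
force: [0.5, -0.6, -4.3]
opening: 0.0115
grip_force: 33.1
```

```bash
python3 st.py
```

```text
11.5 [ 0.6092 -0.0348  0.1571] yaw -109.9159896619244 j [ -3.2755  12.3432   8.2547  85.8614   0.0035 -73.3595] tilt [ 0.0009  0.     -1.    ] F [ 0.5211 -0.6304 -4.3347] [ 0.0174 -0.0441  0.0001] 0.011502067558743488 33.09046447277069
dial [0.1446 0.0368 0.051 ]
handle [-0.0006 -0.0035  0.0221]
```

The rack hangs freely: about 4.3 N of weight and no side load. I lift it a further 80 mm.

Emit:
step_arm(increments=[[0,0,0,-0.008,0,0,0],[0,0,0,-0.01,0,0,0],[0,0,0,-0.01,0,0,0],[0,0,0,-0.01,0,0,0],[0,0,0,-0.01,0,0,0],[0,0,0,-0.01,0,0,0],[0,0,0,-0.01,0,0,0],[0,0,0,-0.008,0,0,0],[0,0,0,-0.004,0,0,0],[0,0,0,0,0,0,0],[0,0,0,0,0,0,0],[0,0,0,0,0,0,0]])

```text
time: 12.7
eef_pos: [0.6088, -0.0348, 0.2357]
tcp_rot: [[-0.341, -0.94, -0.001], [-0.94, 0.341, 0.0], [0.0, 0.001, -1.0]]
force: [-0.9, -0.3, -4.2]
opening: 0.0114
grip_force: 33.1
```

Emit:
step_arm(increments=[[0,0,0,-0.004,0,0,0],[0,0,0,0,0,0,0],[0,0,0,0,0,0,0],[0,0,0,0,0,0,0],[0,0,0,0,0,0,0],[0,0,0,0,0,0,0],[0,0,0,0,0,0,0],[0,0,0,0,0,0,0]])

```text
time: 13.5
eef_pos: [0.609, -0.0349, 0.2403]
tcp_rot: [[-0.341, -0.94, -0.0], [-0.94, 0.341, 0.0], [-0.0, 0.0, -1.0]]
force: [-0.4, 0.0, -4.9]
opening: 0.0107
grip_force: 33.1
```

```bash
python3 - <<'E'
from h import *
b=bot.get_image("side")["img"][130:270,225:365]
cv2.imwrite("pics/f.png",cv2.resize(b,None,fx=4,fy=4,interpolation=2))
E
python3 st.py
```

```text
13.55 [ 0.609  -0.0349  0.2403] yaw -109.9158838077177 j [ -3.2775  13.3087  18.5976  95.2902  -0.0002 -73.3616] tilt [-0. -0. -1.] F [-0.3912  0.0861 -4.8653] [-0.0622  0.0006 -0.0356] 0.011218203422984433 33.09347927570343
dial [0.1445 0.0365 0.1343]
handle [-0.0007 -0.0037  0.1053]
```

View pics/f.png

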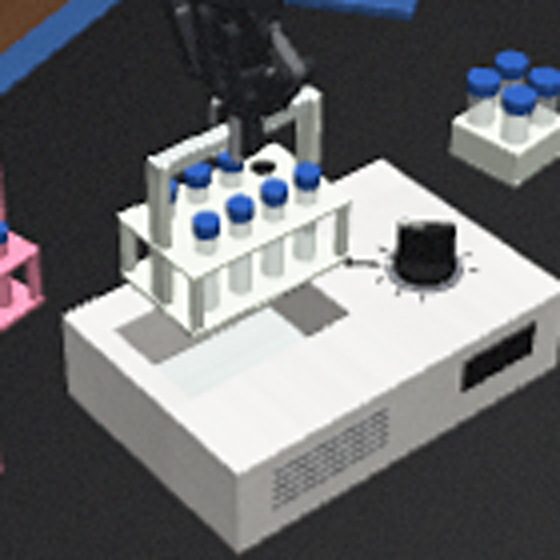

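The rack hangs level above the well, its underside near (200,335), about 0.122 m above the bench. The dial at (425,250) still points to the mark.

```bash
python3 -c "
from workcell import bot
print(bot.close_job())"
```

```text
the job is handed in; nothing more can be done
None
```

The job is handed in: I turned the dial to the standby mark (about 1.56 rad measured, 1.571 wanted) and let go, and the rack is held level and still above the well, underside about 47 mm above the heater's top; no verdict was returned.

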